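# Set and teach the label trigger eye

### The job

Set up the yellow-capped trigger eye for a new tape: gently push it along its rail, without gripping it, until its lens is in line with the middle of the tape lane of the white guide rollers, and then press the blue teach button fully in. Then point at the lens with the fingertips, straight down from just above it, and stay there for two seconds so that the eye learns them; never touch the lens. Finally draw the hand well back from the eye, with nothing picked up and everything else, the other buttons included, left alone.

Things in the scene. Friction and masses are not known exactly. Their poses are not given: they have to be found in the camera images.
- frame: Fixed slotted-aluminium frame, 260 x 440 mm. Origin on the table under its centre; x away from the robot along the tape's path, y along the sensor rail (30 mm square, 440 long, at x 0, top at z 85 mm). 12 mm shafts along y at x +-100, axis z 115, between black bearing blocks at y +-200 (tops z 133). Side profiles at y +-200, tops z 55.
- guides: The two white guide rollers, alike, one on each shaft (frame x -100 and +100 mm), both at the same place along the shafts. Each is 60 mm long: a 52 mm diameter flange at each end, a 40 mm wide tape lane (36 mm diameter) between. Fixed. Origin midway between the two rollers, on the lane's middle, z 115 mm; axes as the frame's.
- eye: Yellow-capped trigger eye on its saddle, sliding along the rail (frame y -110 to +150 mm); 2 to 3 N moves it and it stays where left. Starts on the +y side of the guides. Origin under its centre at rail top (z 85 mm). Flat pushing faces (saddle and steel bracket, 40 mm wide, z 86 to 116) look to +y and -y, 23 mm from the origin; the cap on top reaches z 118.
- lens (a point): Middle of the lens of the yellow-capped eye, a dark red disc 18 mm across with its rim, looking straight up at the centre of the cap. The point is the middle of its top face, z 120 mm, 35 mm above the eye's origin. It sees a fingertip held 5 to 40 mm above it.
- blue_lens (a point): Middle of the lens of the other eye, blue-capped and otherwise alike, fixed on the same rail at frame y = -165 mm, lens at z 120 mm. Not the one meant.
- station: Fixed grey three-button station, 180 x 80 x 50 mm, origin under its centre; buttons in a row along its x axis: red at -55 mm, blue (teach) at 0, green at +55 mm.
- btn_teach (a joint): Blue teach button: 0 when up, 0.006 m when fully in; springs back; about 5 N presses it home.
- btn_teach_top (a point): Middle of the top face of the blue teach button (28 mm diameter, pressed straight down).
- btn_red (a joint): Red button, same size, not to be pressed (m, 0 up).
- btn_green (a joint): Green button, same size, not to be pressed (m, 0 up).
- roll_white: White label roll lying flat, 90 mm diameter, 38 mm bore, 40 mm high; origin under its centre. Loose.
- roll_brown: Copper-brown label roll lying flat, 100 mm diameter, 40 mm bore, 30 mm high; origin under its centre. Loose.
- core: Brown cardboard ribbon core standing upright between the tape frame and the button station, 32 mm diameter, 110 mm tall; origin under its centre. Loose.
- bottle: Clear cleaner bottle with a blue cap, 60 mm diameter, 150 mm tall; origin under its centre. Loose.
- driver: Screwdriver with a green handle lying on the table near the robot, 180 mm long; origin on its underside. Loose.
- reader: Yellow and black code reader head standing loose, 66 x 58 x 62 mm; origin under its centre. Loose.
- scanner: Grey and white hand scanner lying flat, 145 x 64 x 34 mm; origin under its centre. Loose.

How it is judged:
On the way, in this order (a step that is already met when the one before it is completed fails the run):
1. the yellow eye's lens stands in line with the middle of the tape lane (within 6 mm along the rail), at rest (y of lens in the frame of guides between -0.006 and 0.006 m and linear speed of eye below 0.01 m/s), for 0.3 s.
2. the blue teach button is pressed in (more than 4.5 of its 6 mm) (value of joint btn_teach above 0.0045 m), for 0.05 s.
3. the fingers point down (within 25 degrees) at the yellow eye's lens, tool point within 12 mm of its axis and at most 60 mm above it, touching nothing, for 1.8 s (horizontal distance between the grasp point and lens below 0.012 m and z of the grasp point in the frame of lens between 0.01 and 0.06 m and angle between the grasp point's own z axis and vertical above 2.7 rad and contact force between the fingers and anything else below 0.2 N and y of lens in the frame of guides between -0.006 and 0.006 m), for 1.8 s.
At the end, for the whole second after the job is handed in: The yellow eye's lens is still within 6 mm of the lane's middle along the rail and at rest, the teach button is up again, the tool point is more than 100 mm from the lens, and the loose things are at rest (all of step 1 and distance between the grasp point and lens above 0.1 m and value of joint btn_teach below 0.0015 m and linear speed of each of roll_white, roll_brown, core, bottle, driver, reader, scanner below 0.02 m/s); the robot touches nothing.
It fails at once if the lens is touched (contact force between any of the fingers, the arm and eye_c5 above 0.3 N).
It fails at once if the eye is gripped or pushed hard (over 18 N) (contact force between the fingers and eye above 18 N).
It fails at once if the red or green button is pressed (value of joint any of btn_red, btn_green above 0.002 m).
It fails at once if the white guide rollers are struck (over 5 N) (contact force between any of the fingers, the arm and guides above 5 N).
It fails at once if a loose thing is moved more than 12 mm or lifted (distance of any of roll_white, roll_brown, core, bottle, driver, reader, scanner from where it was at the start of the episode above 0.012 m).
It also fails if it takes over 67 s, if anything falls off the work surface, if the arm or the gripper's body presses on something with over 40 N, if the wrist force passes 120 N, or if a joint passes its speed limit or range.

### The arm

A 7-joint arm with a two-finger parallel gripper is mounted at the origin on the work surface. World frame = base frame: x ahead of the robot, y to its left, z up, the work surface at z = 0. Lengths are in m, angles in rad, forces in N, time in s.
With the tool pointing down it reaches from about 0.4 to 0.85 m from the base axis. Payload 10.4 kg.
Tool frame: the origin (TCP) lies between the finger pads, 19 mm behind the fingertips; this is the grasp point; z points along the fingers, y is the line along which they close (so a half turn about z gives the same grasp; the last joint's range is limited). The gripper opens to 85 mm and grips with 20 to 120 N. Pads are 22 mm wide; open, the fingers measure 114 mm over their backs; the gripper's body (76 mm by 85 mm) begins 54 mm behind the grasp point. The pads swing forward as they close: fully open they stand 13 mm farther back than shut.
Start: joints at [-1.176, 0.332, -0.065, 1.46, 0.022, 1.35, -0.088], TCP at [0.254, 0.571, 0.25] pointing down, gripper open.
Joint ranges: [-2.6, 2.6], [-0.5, 2.12], [-1.47, 1.34], [0.16, 2.42], [-1.27, 4.41], [0.06, 2.06], [-2.6, 2.6]. Speed limits (rad/s): [2.22, 2.22, 2.79, 2.79, 3.14, 3.14, 3.14].

### API

Orientations are given as a unit quaternion [x, y, z, w].
In Python, from workcell import monitor, eyes, manip gives the robot as it stands.
- The arm moves only by the tool send_rows, never from a script. Its arguments are lists of equal length, an entry for each row: "offset": the shift along the tool's x, y, z in mm, a list of three; "roll": the turn about the tool's z in rad. In form: {"offset": [[tx, ty, tz], ...], "roll": [roll, ...]}. A call has exactly 5 rows; each row is the pose to reach, as a shift and turn from the pose commanded when the call began, along the tool's axes at that moment; what a row does not reach only later rows make up. A row lasts 1/12 s, in which the tool goes at most 41.7 mm and 7.16 degrees, less where a joint would pass 70% of its speed; a pose out of reach is approached as far as the arm can. A call with a gripper value outside its range is refused whole. "jaw" is the opening, from 0 (shut) to 1 (fully open), set as the call begins (left out, the last holds). The fingers move at their own pace and stop on an object; "newtons" is the grip in N (left out, the last holds). Time passes only in rows, so rows that repeat a pose let the fingers close, or fill a call up. It gives the time, the measured TCP pose, the force and the opening at its end, in the units of the state.
- monitor.get_obs(): the state, without advancing time (a new reading comes with each control period).
- eyes.camera(name): name is "scene" or "side" or "wrist"; returns (picture, depth): 400x640x3 uint8, blue, green, red; 400x640 float32, m along the optical axis (not along the pixel's ray), 0 where there is no reading.
- eyes.camera_params(name): a dict with "fovy" (degrees; the focal length in pixels is half the picture's height over the tangent of half this angle, whatever the lens; pixels are square), "cx", "cy" (the principal point, pixels), "k1" (the pictures are not rectified: a ray, as slopes to the right and down, at radius r is drawn at 1 + k1 r^2 times it, then the intrinsics apply), "R" (3x3) and "t" (3): a world point X has camera coordinates R X + t. Camera axes: x right, y down, z forward; pixel columns grow to the right and rows downward; lengths in m; the calibration is good to about 2 mm. A picture is of the moment at which its call begins: read the wrist's pose just before it. camera_params takes no time and is no camera call; for the wrist camera it gives the pose at the moment of the call.
- manip.hand_in(): hands the job in, once; it reports no verdict.
The state is a dict: "clock": time; "joint_pos": joint angles; "joint_velocities": joint speeds; "tau": joint torques, N m; "position": TCP position; "ee_rot": TCP orientation; "ft_force": force on the tool from outside, world axes, zero at the start; "torque": the same for the moment, N m; "grip_width": opening from 0.0 (shut) to 1.0 (fully open).
Only numpy, scipy, OpenCV 4.12 (cv2) and the standard library are available. Lean on these libraries where they do the work, as an engineer would, in place of code of your own. Each camera call takes 0.05 s, during which the arm holds its last target. There are 200 camera calls.

## Working session

There is one attempt and no reset: what is moved stays moved. The work goes in short steps, Python scripts to look and compute and a tool call to move; the robot and the scene stay as the last step left them, time stands still between calls to the robot, and variables do not carry over. Pictures are saved under pics/ and viewed, on a budget of 10 in all, crops included, one or two more only if the job needs it, and the job is handed in when it is done.

Besides the shell and the picture viewer there is one more tool, called after "Call:" as name(argument=value, ...) on one line, values as JSON. send_rows: Moves the arm, as the interface text tells. Its arguments: {"type":"object","properties":{"offset":{"type":"array"},"roll":{"type":"array"},"jaw":{"type":"number"},"newtons":{"type":"number"}},"required":["offset","roll"]}

```bash
ls; mkdir -p pics
cat > h.py <<'E'
import numpy as np, cv2
from workcell import monitor, eyes, manip
def grab(n):
    P=eyes.camera_params(n); im,d=eyes.camera(n); return im,d,P
def rays(P,uv):
    uv=np.atleast_2d(np.array(uv,float)); f=200/np.tan(np.radians(P['fovy'])/2)
    K=np.array([[f,0,P['cx']],[0,f,P['cy']],[0,0,1]])
    p=cv2.undistortPoints(uv[:,None],K,np.array([P['k1'],0,0,0,0.]))[:,0]
    return np.c_[p,np.ones(len(p))]
def onz(P,uv,z):
    R=np.array(P['R']);t=np.array(P['t']); r=rays(P,uv)@R; c=-R.T@t
    return c+r*((z-c[2])/r[:,2])[:,None]
def pts(P,uv,d):
    R=np.array(P['R']);t=np.array(P['t']); uv=np.atleast_2d(uv)
    dd=d[uv[:,1].astype(int),uv[:,0].astype(int)]
    return (rays(P,uv)*dd[:,None]-t)@R
E
python3 - <<'E'
from h import *
for n in('scene','side'):
    im,d,P=grab(n); cv2.imwrite(f'pics/{n}0.png',im); np.savez(f'{n}0.npz',im=im,d=d,**P)
    print(n,P)
print(monitor.get_obs())
E
```

```text
pics
scene {'fovy': 44.48351937283978, 'cx': 321.7515330876494, 'cy': 190.6351655050874, 'k1': -0.0997216422972759, 'R': array([[ 0.79440234,  0.60719784, -0.01535266],
       [ 0.44038022, -0.59319341, -0.67393386],
       [-0.41831828,  0.52861363, -0.73863215]]), 't': array([-0.44753971, -0.15184627,  1.84762696])}
side {'fovy': 51.63246602785068, 'cx': 321.72612749869916, 'cy': 199.71980564083728, 'k1': -0.014437284974653264, 'R': array([[ 0.98168537, -0.18910957, -0.02305235],
       [-0.12647482, -0.55643788, -0.82120704],
       [ 0.14247091,  0.80908248, -0.57016452]]), 't': array([-0.51805269,  0.16806836,  1.24838434])}
{'clock': 0.1, 'joint_pos': array([-1.17563105,  0.33279824, -0.06467365,  1.46084699,  0.02161936,
        1.34990541, -0.08852826]), 'joint_velocities': array([-5.07160452e-04,  6.44444294e-05, -3.75013629e-04, -2.17086196e-03,
        1.17852299e-03,  1.37688421e-03,  1.55435444e-03]), 'tau': array([ 4.01942625e-04, -6.26750994e+01,  4.81331663e-02, -3.92428851e+01,
        1.61723373e-02,  6.89931825e-03,  3.57503654e-05]), 'position': array([0.25347073, 0.57095698, 0.24930687]), 'ee_rot': array([ 2.07381548e-01,  9.78259932e-01, -6.24796998e-04, -8.91821383e-05]), 'ft_force': array([-0.15504787,  0.44803167,  0.01894389]), 'torque': array([-0.02697725,  0.01511965,  0.00896867]), 'grip_width': 0.9995604957858782}
```

View pics/scene0.png

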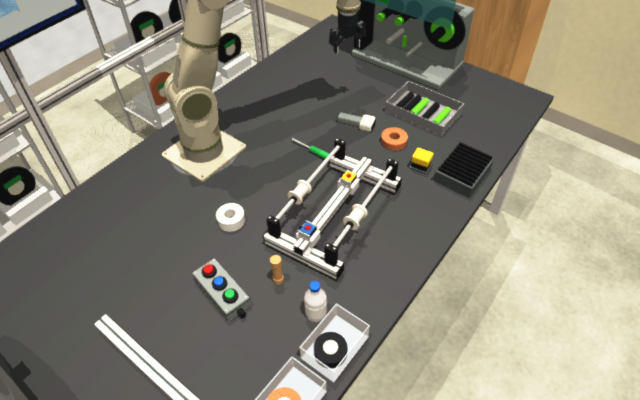

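View pics/side0.png

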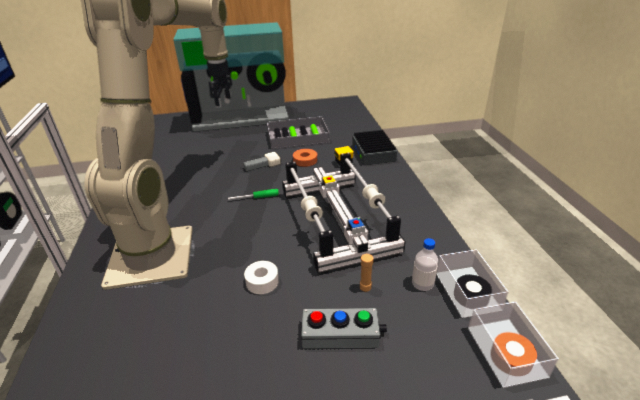

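Scene view: the yellow eye is at (349,177), the blue eye at (308,230) and the rollers at (300,190) and (355,215). The station buttons are red (209,269), blue (219,282) and green (230,295). The side view agrees, with the core at (366,272). The yellow eye sits at the far (+y) end of the rail. Next I measure.

```bash
cat > m.py <<'E'
from h import *
def blobs(im,lo,hi,amin=8):
    m=cv2.inRange(cv2.cvtColor(im,cv2.COLOR_BGR2HSV),lo,hi)
    n,l,s,c=cv2.connectedComponentsWithStats(m)
    return [(c[i].round(1),s[i,4]) for i in range(1,n) if s[i,4]>=amin]
E
python3 - <<'E'
from m import *
C={'yellow':((22,150,120),(32,255,255),.118),'blue':((105,150,80),(125,255,255),.118),'red':((0,180,80),(4,255,255),.12),'green':((55,150,60),(75,255,255),.06)}
np.set_printoptions(precision=4,suppress=True)
for n in('scene','side'):
    Z=np.load(n+'0.npz'); im,d=Z['im'],Z['d']
    for k,(lo,hi,z) in C.items():
        for c,a in blobs(im,lo,hi,10):
            q=pts(Z,[c],d)[0]
            if abs(q[1])<.8 and .2<q[0]<1 and q[2]<.2: print(n,k,c,a,'depth',q,'onz',onz(Z,[c],z)[0][:2])
    v,u=np.mgrid[0:400,0:640]; X=pts(Z,np.c_[u.ravel(),v.ravel()],d)
    s=(X[:,2]>.135)&(X[:,2]<.15)&(X[:,0]>.3)&(X[:,0]<1)&(abs(X[:,1])<.4)
    m=np.zeros((400,640),np.uint8); m.ravel()[s]=1
    nn,l,st,c=cv2.connectedComponentsWithStats(m)
    for i in range(1,nn):
        if st[i,4]>6: print(n,'high',c[i],st[i,4],X[l.ravel()==i].mean(0))
E
```

```text
scene yellow [422.2 155.6] 250 depth [0.7009 0.4089 0.0574] onz [0.7259 0.348 ]
scene yellow [348.5 176.2] 75 depth [0.5836 0.1187 0.1207] onz [0.5822 0.1208]
scene blue [307.6 228.8] 67 depth [ 0.6081 -0.1245  0.1144] onz [ 0.61   -0.1266]
scene blue [218.5 281.2] 80 depth [ 0.5014 -0.3985  0.0727] onz [ 0.528  -0.4137]
scene blue [314.2 285.8] 92 depth [ 0.7564 -0.2814  0.1475] onz [ 0.7447 -0.2677]
scene red [207.9 269. ] 73 depth [ 0.4496 -0.3894  0.0763] onz [ 0.4773 -0.4044]
scene green [318.5 151.6] 119 depth [0.3675 0.237  0.0201] onz [0.3943 0.2036]
scene green [229.5 293.7] 79 depth [ 0.5526 -0.4072  0.0684] onz [ 0.5481 -0.4045]
scene high [395.     162.8571] 7 [0.6788 0.2465 0.1359]
scene high [303.1905 181.619 ] 21 [ 0.4926 -0.0001  0.1387]
scene high [294.8095 192.8571] 21 [ 0.5015 -0.0524  0.1383]
scene high [359.25   205.9583] 24 [0.6915 0.0212 0.1396]
scene high [351.3929 217.4643] 28 [ 0.6979 -0.0289  0.1391]
scene high [314.16   287.1733] 75 [ 0.7583 -0.284   0.1461]
side yellow [343.5 149.9] 116 depth [0.6988 0.4198 0.0556] onz [0.6711 0.3055]
side yellow [328.4 179.3] 53 depth [0.5748 0.114  0.1203] onz [0.5755 0.1177]
side blue [355.2 223.6] 60 depth [ 0.6016 -0.1289  0.1175] onz [ 0.6014 -0.1294]
side blue [428.9 243.2] 104 depth [ 0.7504 -0.2866  0.1503] onz [ 0.7691 -0.2525]
side blue [339.8 315.9] 117 depth [ 0.4954 -0.398   0.0702] onz [ 0.4864 -0.4364]
side red [316.2 316.5] 115 depth [ 0.4417 -0.3869  0.0685] onz [ 0.4357 -0.4289]
side green [265.5 192.9] 159 depth [0.3682 0.2276 0.0233] onz [0.3674 0.1717]
side green [363.5 315.8] 112 depth [ 0.5489 -0.4097  0.0709] onz [ 0.5516 -0.4011]
side high [369.7143 185.2381] 21 [0.6876 0.0232 0.1379]
side high [376.7143 194.2381] 21 [ 0.6941 -0.0292  0.1377]
side high [307.9565 197.1739] 23 [0.4891 0.0011 0.1379]
side high [312.55 206.9 ] 20 [ 0.4939 -0.0522  0.1386]
side high [428.7407 244.284 ] 81 [ 0.7516 -0.2844  0.1446]
```

Call:
send_rows(offset=[[-32,-16,0],[-64,-32,0],[-96,-48,0],[-128,-64,0],[-160,-80,0]], roll=[-0.1,-0.2,-0.31,-0.42,-0.52], jaw=0, newtons=20)

```text
clock: 0.52
position: [0.3681, 0.4316, 0.2497]
ee_rot: [-0.054, 0.999, -0.0, -0.0]
ft_force: [0.4, 0.2, 0.3]
grip_width: 0.296
```

```bash
cat > go.py <<'E'
import sys
from h import *
from scipy.spatial.transform import Rotation as Ro
o=monitor.get_obs(); R=Ro.from_quat(o['ee_rot']).as_matrix()
print('t',round(o['clock'],2),'pos',o['position'].round(4),'F',np.round(o['ft_force'],1),'grip',round(o['grip_width'],2),'yaw tool y',np.degrees(np.arctan2(R[1,1],R[0,1])).round(1))
if len(sys.argv)>3: print('offset mm',(R.T@(np.array(sys.argv[1:4],float)-o['position'])*1e3).round(1))
E
python3 go.py .572 .183 .25
```

```text
t 0.52 pos [0.3681 0.4316 0.2497] F [0.4 0.2 0.3] grip 0.3 yaw tool y 96.2
offset mm [-175.9 -269.1   -0.3]
```

Call:
send_rows(offset=[[-20,-31,0],[-40,-62,0],[-60,-93,0],[-80,-124,0],[-100,-155,0]], roll=[0,0,0,0,0])

```text
clock: 0.93
position: [0.4834, 0.2875, 0.2498]
ee_rot: [-0.051, 0.999, -0.0, -0.0]
ft_force: [0.1, 1.1, 0.1]
grip_width: -0.001
```

Call:
send_rows(offset=[[-20,-31,0],[-40,-62,0],[-60,-93,0],[-75,-114,0],[-75,-114,0]], roll=[0,0,0,0,0])

```text
clock: 1.35
position: [0.572, 0.1768, 0.2495]
ee_rot: [-0.047, 0.999, -0.002, 0.0]
ft_force: [-0.2, -0.7, 0.2]
grip_width: 0.002
```

```bash
python3 go.py .572 .183 .25
python3 - <<'E'
from h import *
im,d,P=grab('wrist'); cv2.imwrite('pics/w1.png',im); np.savez('w1.npz',im=im,d=d,**P); print(P)
E
```

```text
t 1.35 pos [0.572  0.1768 0.2495] F [-0.2 -0.7  0.2] grip 0.0 yaw tool y 95.4
offset mm [-0.6  6.1 -0.5]
{'fovy': 63.58789612826622, 'cx': 314.3865285206709, 'cy': 196.31421414924947, 'k1': -0.033014753904778815, 'R': array([[-0.09455419,  0.99551209, -0.00389584],
       [ 0.9484849 ,  0.09127481,  0.30338969],
       [ 0.3023837 ,  0.02499162, -0.9528586 ]]), 't': array([-0.12065368, -0.59948368,  0.20124704])}
```

View pics/w1.png

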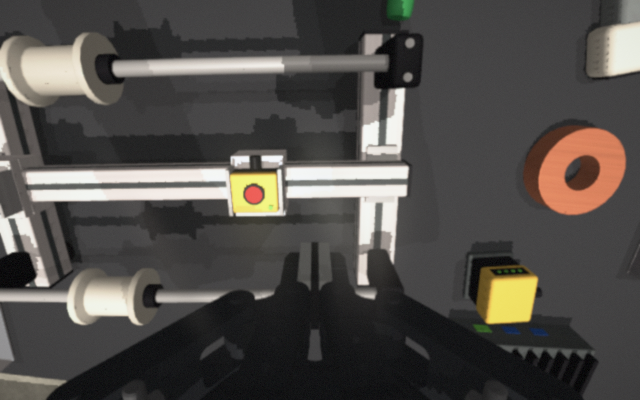

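The wrist view shows the lens at (254,195), roller lanes at about (60,70) and (113,296), and closed fingertips at about (315,250). I measure from this view.

```bash
cat > w.py <<'E'
import sys
from m import *
np.set_printoptions(precision=4,suppress=True)
def meas(im,d,P):
    out={}
    for lo,hi in[((0,150,60),(6,255,255))]:
        for c,a in blobs(im,lo,hi,60): print('red',c,a,onz(P,[c],.12)[0],pts(P,[c],d)[0])
    v,u=np.mgrid[0:400,0:640]; uv=np.c_[u.ravel(),v.ravel()];X=pts(P,uv,d)
    s=(X[:,2]>.1345)&(X[:,2]<.146)&(X[:,0]>.4)&(X[:,0]<.8)&(abs(X[:,1])<.12)&(d.ravel()>0)&(uv[:,1]<330)
    m=np.zeros(400*640,np.uint8); m[s]=1
    nn,l,st,c=cv2.connectedComponentsWithStats(m.reshape(400,640))
    for i in range(1,nn):
        if st[i,4]>40:
            Y=X[l.ravel()==i]; print('high',c[i],st[i,4],Y.mean(0),'fr-y',np.percentile(Y@[-.109,.994,0],[2,98]))
if __name__=='__main__':
    n=sys.argv[1]; im,d,P=grab('wrist'); cv2.imwrite(f'pics/{n}.png',im); np.savez(n+'.npz',im=im,d=d,**P); meas(im,d,P)
E
python3 -c "
from w import *
Z=np.load('w1.npz'); meas(Z['im'],Z['d'],Z)"
```

```text
red [253.2 194.4] 208 [0.5799 0.1261 0.12  ] [0.5797 0.1262 0.1205]
high [80.5875 66.7845] 594 [0.4926 0.0055 0.1382] fr-y [-0.0523 -0.0456]
high [ 9.8391 69.7684] 721 [ 0.4983 -0.0469  0.1379] fr-y [-0.106  -0.0969]
high [ 74.6822 308.1344] 387 [ 0.6949 -0.0256  0.138 ] fr-y [-0.106  -0.0971]
high [132.4826 308.7188] 288 [0.689  0.0272 0.1385] fr-y [-0.0518 -0.0454]
```

```bash
python3 w.py w2; python3 go.py .572 .187 .117
```

```text
red [249. 196.] 202 [0.5799 0.1261 0.12  ] [0.58   0.1261 0.1199]
high [76.0271 68.0983] 590 [0.4925 0.0055 0.1383] fr-y [-0.0523 -0.0455]
high [ 7.1346 73.2862] 587 [ 0.4997 -0.0461  0.1377] fr-y [-0.1055 -0.0969]
high [128.4054 309.5045] 333 [0.6888 0.0272 0.1382] fr-y [-0.0524 -0.0453]
high [ 70.4801 309.3184] 402 [ 0.695  -0.0255  0.1381] fr-y [-0.1062 -0.0974]
t 1.45 pos [0.5692 0.1824 0.2494] F [-0.3  0.7  0.8] grip -0.0 yaw tool y 95.7
offset mm [ -3.4   4.3 132.4]
```

Call:
send_rows(offset=[[-2,2,30],[-5,2,60],[-5,2,90],[-5,2,115],[-5,2,115]], roll=[0,0,0,0,0])

```text
clock: 1.87
position: [0.5698, 0.1867, 0.1295]
ee_rot: [-0.052, 0.999, -0.001, -0.004]
ft_force: [-1.0, 0.9, -0.3]
grip_width: -0.001
```

```bash
python3 w.py w3; python3 go.py .5737 .184 .117
```

```text
red [185.6 271.1] 649 [0.5797 0.1263 0.12  ] [0.5793 0.1266 0.1207]
t 1.92 pos [0.5713 0.187  0.1327] F [0.3 0.2 0.7] grip 0.0 yaw tool y 96.0
offset mm [-2.2 -3.2 15.7]
```

View pics/w3.png

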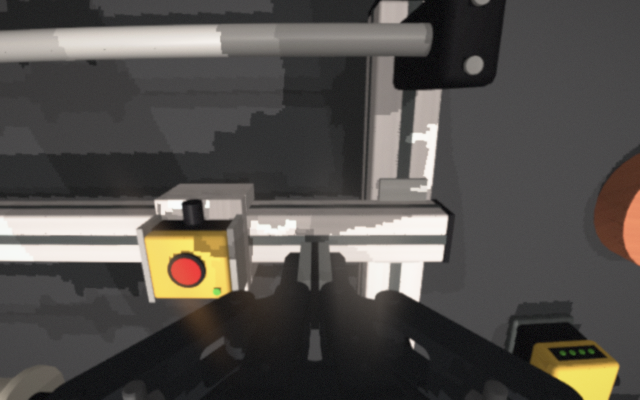

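The wrist view shows the lens at (186,270), the eye's +y side at column ~250, and fingertips at columns 287–335. Before contact I check the gripper's profile from depth, since the knuckles flare above the tips.

Run:
```python
from h import *
from scipy.spatial.transform import Rotation as Ro
Z=np.load('w3.npz'); o=monitor.get_obs(); R=Ro.from_quat(o['ee_rot']).as_matrix()
v,u=np.mgrid[0:400,0:640]; X=pts(Z,np.c_[u.ravel(),v.ravel()],Z['d']); T=(X-o['position'])@R*1e3
T=T[(Z['d'].ravel()>0.02)]
for z in range(-60,24,6):
    s=(abs(T[:,2]-z)<3)&(abs(T[:,1])<45)&(abs(T[:,0])<30)
    if s.sum()>5: print(z,s.sum(),'y',np.percentile(T[s,1],[1,99]).round(1),'x',np.percentile(T[s,0],[1,99]).round(1))
```

```text
-60 4958 y [-44.5  44.3] x [ 3.8 17.6]
-54 5531 y [-44.1  44.2] x [-4.3 17.4]
-48 4970 y [-44.1  44.2] x [-8.3 17.4]
-42 3180 y [-43.6  43.6] x [-8.7 17. ]
-36 4920 y [-38.9  38.2] x [-8.7 12.5]
-30 2876 y [-35.6  35. ] x [-8.8 13.8]
-24 1721 y [-30.6  29.4] x [-10.1  13.7]
-18 699 y [-19.2  19. ] x [-10.2  12.8]
-12 425 y [-13.5  12.8] x [-10.7  11.4]
-6 503 y [-13.7  13. ] x [ 6.1 11.4]
0 447 y [-13.8  13. ] x [ 6.  11.4]
6 401 y [-13.8  13. ] x [ 5.9 11.4]
12 498 y [-44.9  12.5] x [-13.5  13.3]
18 1005 y [-44.8   5.9] x [-14.9  17.9]
```

Call:
send_rows(offset=[[-2,0,8],[-2,0,15],[-2,-8,16],[-2,-15,16],[-2,-18,16]], roll=[0,0,0,0,0])

```text
clock: 2.33
position: [0.5781, 0.1664, 0.1198]
ee_rot: [-0.05, 0.999, -0.0, 0.001]
ft_force: [-0.6, 0.1, -0.1]
grip_width: 0.001
```

Call:
send_rows(offset=[[0,-1,0],[0,-3,0],[0,-5,0],[0,-7,0],[0,-9,0]], roll=[0,0,0,0,0])

```text
clock: 2.75
position: [0.5785, 0.16, 0.1193]
ee_rot: [-0.051, 0.999, 0.001, 0.0]
ft_force: [-1.2, 3.2, 2.0]
grip_width: 0.004
```

```bash
python3 w.py w4; python3 go.py
```

```text
red [229.9 271.9] 761 [0.58   0.1229 0.12  ] [0.5792 0.1232 0.1213]
t 2.8 pos [0.5786 0.1593 0.1193] F [-0.9  1.   1.3] grip -0.0 yaw tool y 95.9
```

Call:
send_rows(offset=[[0,-3,0],[0,-7,0],[0,-12,0],[0,-17,0],[0,-22,0]], roll=[0,0,0,0,0])

```text
clock: 3.22
position: [0.5809, 0.1368, 0.1191]
ee_rot: [-0.051, 0.999, 0.0, 0.0]
ft_force: [0.9, 2.4, 1.2]
grip_width: -0.004
```

Call:
send_rows(offset=[[0,-5,0],[0,-10,0],[0,-15,0],[0,-20,0],[0,-25,0]], roll=[0,0,0,0,0])

```text
clock: 3.63
position: [0.5833, 0.112, 0.119]
ee_rot: [-0.051, 0.999, 0.0, 0.0]
ft_force: [1.1, 2.7, 1.0]
grip_width: 0.003
```

Call:
send_rows(offset=[[0,-5,0],[0,-10,0],[0,-15,0],[0,-20,0],[0,-25,0]], roll=[0,0,0,0,0])

```text
clock: 4.05
position: [0.5858, 0.0872, 0.119]
ee_rot: [-0.051, 0.999, 0.0, -0.0]
ft_force: [2.7, 2.0, -0.5]
grip_width: 0.0
```

Call:
send_rows(offset=[[0,-5,0],[0,-10,0],[0,-15,0],[0,-20,0],[0,-25,0]], roll=[0,0,0,0,0])

```text
clock: 4.47
position: [0.5883, 0.0624, 0.119]
ee_rot: [-0.051, 0.999, 0.0, -0.0]
ft_force: [2.0, 3.2, 0.4]
grip_width: 0.001
```

```bash
python3 w.py w5; python3 go.py
```

```text
red [230.  274.2] 757 [0.5907 0.0254 0.12  ] [0.5905 0.0255 0.1204]
high [ 4.5637 39.8057] 628 [ 0.5057 -0.0439  0.1358] fr-y [-0.1027 -0.0963]
high [156.1002  30.0891] 1706 [0.4995 0.0058 0.1384] fr-y [-0.0526 -0.0459]
high [314.2843 292.6241] 1245 [0.5825 0.0614 0.1403] fr-y [-0.0149  0.0101]
high [263.9826 299.5652] 115 [0.5848 0.0434 0.1437] fr-y [-0.0236 -0.018 ]
high [364.7982 299.4312] 109 [0.581  0.0795 0.1437] fr-y [0.0132 0.0187]
t 4.52 pos [0.5884 0.061  0.119 ] F [ 1.4  0.4 -0.1] grip 0.0 yaw tool y 95.8
```

Call:
send_rows(offset=[[0,-4,0],[0,-9,0],[0,-14,0],[0,-19,0],[0,-23,0]], roll=[0,0,0,0,0])

```text
clock: 4.93
position: [0.5907, 0.0392, 0.119]
ee_rot: [-0.051, 0.999, -0.0, 0.0]
ft_force: [1.7, 3.3, -0.0]
grip_width: 0.002
```

Call:
send_rows(offset=[[0,-3,0],[0,-6,0],[0,-8,0],[0,-9,0],[0,-9,0]], roll=[0,0,0,0,0])

```text
clock: 5.35
position: [0.5915, 0.0306, 0.119]
ee_rot: [-0.051, 0.999, -0.0, -0.0]
ft_force: [1.3, 0.2, 0.8]
grip_width: 0.004
```

```bash
python3 w.py w6; python3 go.py
```

```text
red [229.8 275. ] 752 [ 0.5943 -0.0065  0.12  ] [ 0.5943 -0.0064  0.1201]
high [88.7099 29.6843] 2303 [ 0.5041 -0.0466  0.1381] fr-y [-0.1059 -0.0972]
high [259.7281  29.8813] 1710 [0.4997 0.0046 0.1383] fr-y [-0.0547 -0.0463]
high [314.6742 292.8628] 1246 [0.5857 0.0297 0.1403] fr-y [-0.0468 -0.0219]
high [263.8783 299.5739] 115 [0.588  0.0116 0.1437] fr-y [-0.0557 -0.0499]
high [365.1364 299.4455] 110 [0.5842 0.0478 0.1437] fr-y [-0.0188 -0.0131]
t 5.4 pos [0.5914 0.0306 0.1189] F [-1.2 -0.3 -0.1] grip -0.0 yaw tool y 95.8
```

View pics/w6.png

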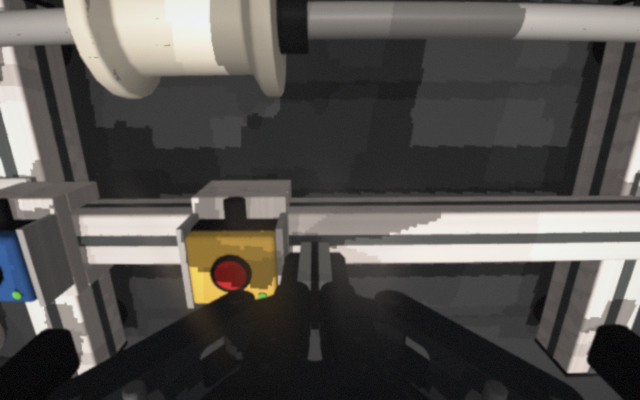

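Lens at (230,274), with the roller's flanges spanning columns ~70–287 on the left and top. About 4.7 mm of push remains.

Call:
send_rows(offset=[[0,-1,0],[0,-2,0],[0,-4,0],[0,-5,0],[0,-5,0]], roll=[0,0,0,0,0])

```text
clock: 5.82
position: [0.5919, 0.0256, 0.1189]
ee_rot: [-0.051, 0.999, -0.0, -0.0]
ft_force: [-1.5, 1.0, -0.6]
grip_width: 0.002
```

Call:
send_rows(offset=[[0,3,0],[0,10,0],[0,22,0],[0,30,-20],[0,30,-50]], roll=[0,0,0,0,0])

```text
clock: 6.23
position: [0.5869, 0.0593, 0.1667]
ee_rot: [-0.053, 0.999, 0.0, -0.003]
ft_force: [0.2, 1.6, 0.1]
grip_width: 0.003
```

Call:
send_rows(offset=[[0,0,-35],[0,0,-70],[0,0,-70],[0,0,-70],[0,0,-70]], roll=[0,0,0,0,0])

```text
clock: 6.65
position: [0.5887, 0.0569, 0.2385]
ee_rot: [-0.052, 0.999, 0.0, -0.0]
ft_force: [-1.0, -0.2, -1.2]
grip_width: 0.004
```

```bash
python3 w.py w7; python3 go.py
```

```text
red [ 92.  194.3] 233 [ 0.6066 -0.1205  0.12  ] [ 0.6063 -0.1198  0.121 ]
red [227.9 193.8] 246 [ 0.5949 -0.0115  0.12  ] [ 0.5949 -0.0115  0.12  ]
high [169.047   54.6227] 766 [ 0.4983 -0.0476  0.1382] fr-y [-0.1061 -0.0973]
high [248.612   54.1562] 634 [0.4931 0.0039 0.1384] fr-y [-0.0547 -0.0465]
high [200.7059 301.6765] 102 [ 0.6848 -0.0278  0.137 ] fr-y [-0.1056 -0.0983]
t 6.7 pos [0.5884 0.0566 0.2378] F [ 0.2  0.1 -0.7] grip -0.0 yaw tool y 95.9
```

View pics/w7.png

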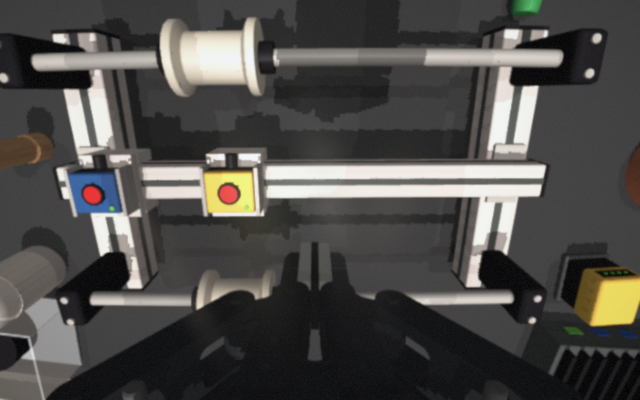

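The lens sits at rail coordinate -0.0763 against a lane middle of -0.0763, so it is aligned. The view shows the yellow lens at (228,194) centred on the roller's flanges (160–265). Now to the button.

Call:
send_rows(offset=[[8,-27,0],[18,-60,0],[29,-95,0],[40,-130,0],[51,-165,0]], roll=[0,0,0,0,0])

```text
clock: 7.12
position: [0.5539, -0.1146, 0.2375]
ee_rot: [-0.051, 0.999, 0.0, -0.001]
ft_force: [0.2, -0.1, 0.2]
grip_width: 0.0
```

Call:
send_rows(offset=[[11,-35,0],[22,-70,0],[33,-105,0],[44,-140,0],[55,-175,0]], roll=[0,0,0,0,0])

```text
clock: 7.53
position: [0.5172, -0.2942, 0.2375]
ee_rot: [-0.051, 0.999, 0.0, -0.001]
ft_force: [0.1, -0.6, -0.7]
grip_width: -0.001
```

Call:
send_rows(offset=[[10,-30,0],[20,-60,0],[27,-80,0],[27,-80,0],[27,-80,0]], roll=[0,0,0,0,0])

```text
clock: 7.95
position: [0.4985, -0.3762, 0.2374]
ee_rot: [-0.05, 0.999, 0.0, -0.001]
ft_force: [0.6, 0.6, 0.4]
grip_width: 0.002
```

```bash
python3 - <<'E'
from w import *
im,d,P=grab('wrist'); cv2.imwrite('pics/w8.png',im)
for k,lo,hi in[('red',(0,150,60),(6,255,255)),('blue',(105,150,60),(125,255,255)),('green',(55,150,60),(75,255,255))]:
    for c,a in blobs(im,lo,hi,150): print(k,c,a,pts(P,[c],d)[0])
E
python3 go.py
```

```text
red [312.9 118.6] 752 [ 0.4433 -0.3834  0.0712]
blue [295.4 176.4] 466 [ 0.4967 -0.3943  0.0719]
blue [570.8 325.6] 843 [ 0.6006 -0.1269  0.1195]
t 8.0 pos [ 0.4995 -0.3747  0.2375] F [ 0.8  1.4 -0.2] grip -0.0 yaw tool y 95.8
```

View pics/w8.png

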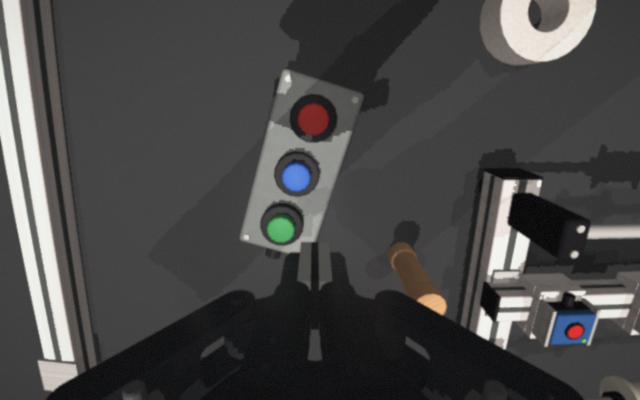

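Buttons: red (313,119), blue (295,176), green (281,229), with the core at (420,280) well clear. The blue top is at (0.497, -0.394, 0.0715).

Call:
send_rows(offset=[[4,-19,20],[4,-19,55],[4,-19,90],[4,-19,120],[4,-19,135]], roll=[0,0,0,0,0])

```text
clock: 8.42
position: [0.4969, -0.3913, 0.0991]
ee_rot: [-0.052, 0.999, 0.002, -0.002]
ft_force: [0.7, 0.1, 0.5]
grip_width: -0.003
```

Call:
send_rows(offset=[[0,0,2],[0,0,4],[0,0,6],[0,0,7],[0,0,7]], roll=[0,0,0,0,0])

```text
clock: 8.83
position: [0.4982, -0.3949, 0.0981]
ee_rot: [-0.051, 0.999, -0.0, 0.001]
ft_force: [-0.1, 0.1, -0.4]
grip_width: -0.001
```

```bash
python3 go.py .497 -.394 .0835
```

```text
t 8.83 pos [ 0.4982 -0.3949  0.0981] F [-0.1  0.1 -0.4] grip -0.0 yaw tool y 95.9
offset mm [ 1.1  1.  14.6]
```

Call:
send_rows(offset=[[0,0,3],[0,0,6],[0,0,9],[0,0,11],[0,0,11]], roll=[0,0,0,0,0])

```text
clock: 9.25
position: [0.4978, -0.395, 0.086]
ee_rot: [-0.051, 0.999, -0.0, 0.0]
ft_force: [0.6, 0.4, 4.2]
grip_width: -0.002
```

Call:
send_rows(offset=[[0,0,1],[0,0,2],[0,0,3],[0,0,3],[0,0,3]], roll=[0,0,0,0,0])

```text
clock: 9.67
position: [0.4979, -0.3951, 0.0847]
ee_rot: [-0.051, 0.999, -0.0, 0.001]
ft_force: [-3.4, 3.1, 17.0]
grip_width: 0.001
```

The stop is reached: force rose to 17 N with almost no further travel, so the button is fully in. Now I retract and return over the eye.

Call:
send_rows(offset=[[0,0,-15],[0,0,-45],[0,0,-80],[0,0,-115],[0,0,-150]], roll=[0,0,0,0,0])

```text
clock: 10.08
position: [0.4969, -0.3946, 0.2341]
ee_rot: [-0.051, 0.999, 0.0, -0.001]
ft_force: [1.4, -0.3, 0.5]
grip_width: 0.0
```

Call:
send_rows(offset=[[-12,34,-4],[-24,68,-4],[-36,102,-4],[-48,136,-4],[-60,170,-4]], roll=[0,0,0,0,0])

```text
clock: 10.5
position: [0.5396, -0.2178, 0.2366]
ee_rot: [-0.051, 0.999, 0.0, -0.0]
ft_force: [0.1, -0.6, -0.5]
grip_width: -0.002
```

Call:
send_rows(offset=[[-12,34,0],[-24,68,0],[-36,102,0],[-48,132,0],[-56,150,0]], roll=[0,0,0,0,0])

```text
clock: 10.92
position: [0.5804, -0.0601, 0.2364]
ee_rot: [-0.053, 0.999, 0.001, -0.0]
ft_force: [0.8, 0.2, 0.2]
grip_width: -0.001
```

Call:
send_rows(offset=[[-10,25,0],[-20,50,0],[-20,50,0],[-20,50,0],[-20,50,0]], roll=[0,0,0,0,0])

```text
clock: 11.33
position: [0.5947, -0.0136, 0.2366]
ee_rot: [-0.051, 0.999, -0.0, -0.001]
ft_force: [0.3, -0.1, 0.2]
grip_width: -0.0
```

```bash
python3 w.py w9; python3 go.py .595 -.0115 .157
```

```text
red [178.3 197. ] 259 [ 0.6067 -0.1206  0.12  ] [ 0.6065 -0.1204  0.1206]
red [317.5 196.7] 199 [ 0.5952 -0.0117  0.12  ] [ 0.5951 -0.0117  0.1204]
high [276.8395  55.3997] 698 [ 0.4981 -0.0482  0.1382] fr-y [-0.1062 -0.0978]
high [357.7571  55.3651] 671 [0.4928 0.0032 0.1383] fr-y [-0.0547 -0.0466]
t 11.38 pos [ 0.5947 -0.0142  0.2367] F [-0.7 -0.5 -0.2] grip 0.0 yaw tool y 95.8
offset mm [-0.6  2.7 79.7]
```

Call:
send_rows(offset=[[0,2,25],[0,2,50],[0,2,68],[0,2,77],[0,2,77]], roll=[0,0,0,0,0])

```text
clock: 11.8
position: [0.5936, -0.012, 0.1581]
ee_rot: [-0.05, 0.999, -0.0, -0.002]
ft_force: [0.1, 1.4, -0.2]
grip_width: 0.003
```

Call:
send_rows(offset=[[0,0,0],[0,0,0],[0,0,0],[0,0,0],[0,0,0]], roll=[0,0,0,0,0])

```text
clock: 12.22
position: [0.5952, -0.0109, 0.1607]
ee_rot: [-0.051, 0.999, 0.0, 0.001]
ft_force: [-0.3, 0.4, 0.0]
grip_width: 0.003
```

Call:
send_rows(offset=[[0,0,0],[0,0,0],[0,0,0],[0,0,0],[0,0,0]], roll=[0,0,0,0,0])

```text
clock: 12.63
position: [0.5949, -0.0108, 0.16]
ee_rot: [-0.051, 0.999, 0.0, -0.0]
ft_force: [0.3, -0.3, -0.3]
grip_width: 0.001
```

Call:
send_rows(offset=[[0,0,0],[0,0,0],[0,0,0],[0,0,0],[0,0,0]], roll=[0,0,0,0,0])

```text
clock: 13.05
position: [0.5949, -0.0108, 0.16]
ee_rot: [-0.051, 0.999, 0.0, 0.0]
ft_force: [-0.4, -0.1, 0.1]
grip_width: -0.002
```

Call:
send_rows(offset=[[0,0,0],[0,0,0],[0,0,0],[0,0,0],[0,0,0]], roll=[0,0,0,0,0])

```text
clock: 13.47
position: [0.5949, -0.0109, 0.16]
ee_rot: [-0.051, 0.999, 0.0, 0.0]
ft_force: [0.4, 0.8, -0.3]
grip_width: -0.0
```

Call:
send_rows(offset=[[0,0,0],[0,0,0],[0,0,0],[0,0,0],[0,0,0]], roll=[0,0,0,0,0])

```text
clock: 13.88
position: [0.5949, -0.0108, 0.16]
ee_rot: [-0.051, 0.999, 0.0, 0.0]
ft_force: [-0.1, -0.1, 0.2]
grip_width: 0.003
```

```bash
python3 w.py w10; python3 go.py; cp pics/w10.png pics/view10.png
```

```text
red [118.9 237.5] 465 [ 0.6067 -0.1206  0.12  ] [ 0.6071 -0.1211  0.1193]
red [313.9 234.1] 332 [ 0.593  -0.0117  0.12  ] [ 0.5935 -0.0117  0.1189]
high [250.0728  36.4575] 1565 [ 0.4995 -0.0477  0.1384] fr-y [-0.1059 -0.0978]
high [374.0697  35.4322] 1578 [0.4939 0.003  0.1384] fr-y [-0.0552 -0.0467]
t 13.93 pos [ 0.5949 -0.0109  0.16  ] F [-0.3 -0.4 -0.1] grip 0.0 yaw tool y 95.9
```

View pics/view10.png

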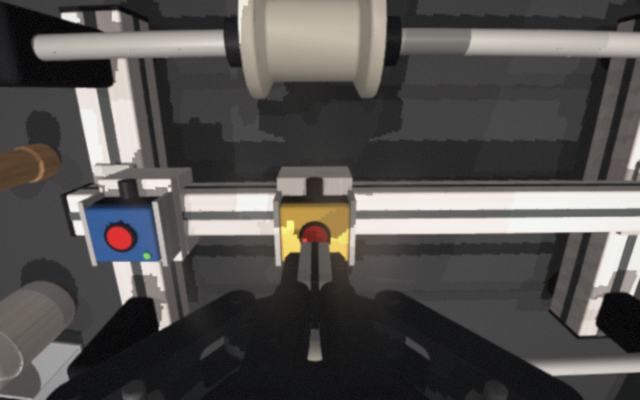

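The fingertips are over the lens at (314,235), which still lines up with the lane. I hold a little longer for margin, then draw back up.

Call:
send_rows(offset=[[0,0,0],[0,0,0],[0,0,0],[0,0,0],[0,0,0]], roll=[0,0,0,0,0])

```text
clock: 14.35
position: [0.5949, -0.0109, 0.16]
ee_rot: [-0.051, 0.999, 0.0, 0.0]
ft_force: [-0.4, -1.0, -0.6]
grip_width: 0.001
```

Call:
send_rows(offset=[[0,0,0],[0,0,0],[0,0,0],[0,0,0],[0,0,0]], roll=[0,0,0,0,0])

```text
clock: 14.77
position: [0.5948, -0.0108, 0.16]
ee_rot: [-0.051, 0.999, 0.0, -0.0]
ft_force: [-0.9, -0.4, 0.3]
grip_width: 0.001
```

Call:
send_rows(offset=[[0,0,-15],[0,0,-40],[0,0,-70],[0,0,-100],[0,0,-120]], roll=[0,0,0,0,0])

```text
clock: 15.18
position: [0.5954, -0.011, 0.2831]
ee_rot: [-0.051, 0.999, 0.0, 0.001]
ft_force: [0.4, -0.1, 0.0]
grip_width: 0.006
```

Call:
send_rows(offset=[[0,20,0],[0,45,0],[0,70,0],[0,80,0],[0,80,0]], roll=[0,0,0,0,0])

```text
clock: 15.6
position: [0.5863, 0.0719, 0.2798]
ee_rot: [-0.053, 0.999, 0.001, -0.0]
ft_force: [-0.4, 0.2, -0.3]
grip_width: 0.002
```

Call:
send_rows(offset=[[0,0,0],[0,0,0],[0,0,0],[0,0,0],[0,0,0]], roll=[0,0,0,0,0])

```text
clock: 16.02
position: [0.5868, 0.0677, 0.28]
ee_rot: [-0.05, 0.999, -0.0, 0.0]
ft_force: [0.2, -0.2, -0.1]
grip_width: -0.001
```

```bash
python3 w.py w11; python3 go.py
python3 - <<'E'
from w import *
im,d,P=grab('side'); Z=np.load('side0.npz')
for k,c in [('blue btn',(340,316)),('red btn',(316,316)),('green btn',(363,316)),('core',(366,260))]:
    print(k,pts(Z,[c],Z['d'])[0],pts(P,[c],d)[0])
E
```

```text
red [109.9 182.3] 183 [ 0.6068 -0.1205  0.12  ] [ 0.6066 -0.12    0.1208]
red [227.5 181.2] 183 [ 0.5948 -0.0116  0.12  ] [ 0.5946 -0.0114  0.1205]
high [177.841   62.5211] 522 [ 0.4984 -0.0477  0.1381] fr-y [-0.1059 -0.0978]
high [244.5656  61.405 ] 442 [0.4928 0.0039 0.1384] fr-y [-0.0547 -0.0466]
high [205.8713 285.614 ] 272 [ 0.6949 -0.0258  0.1382] fr-y [-0.1054 -0.0973]
high [259.6667 284.1712] 222 [0.6876 0.0254 0.1384] fr-y [-0.0546 -0.0463]
t 16.07 pos [0.5868 0.068  0.28  ] F [-0.  -0.5 -1.2] grip 0.0 yaw tool y 95.8
blue btn [ 0.4956 -0.399   0.0709] [ 0.4957 -0.3985  0.0703]
red btn [ 0.4414 -0.3862  0.0695] [ 0.4413 -0.3872  0.0707]
green btn [ 0.5475 -0.4101  0.071 ] [ 0.5473 -0.4107  0.0718]
core [ 0.5931 -0.27    0.1094] [ 0.593  -0.2704  0.1098]
```

Everything checks out: the lens is on the lane middle, the buttons are up, and the hand is about 180 mm away.

```bash
python3 -c "
from workcell import manip; print(manip.hand_in())"
```

```text
the job is handed in; nothing more can be done
None
```

The job is done and handed in; no verdict is reported.

- **Eye:** I pushed it about 138 mm along the rail with the closed fingertips, reading about 3 N at the wrist. The last wrist view puts its lens within 0.5 mm of the lane's middle.
- **Teach button:** I pressed it until it hit its stop, where the force rose to 17 N. Afterwards its top measured 70 mm, against 71 mm at the start, so it is up again.
- **Pointing:** I held straight down over the lens for about 2.9 s. The fingertips were about 21 mm above it and under 2 mm off its axis, with wrist forces at noise level.
- **Withdrawal:** The hand ended about 180 mm from the lens, closed and empty, at 16 s on the clock.
- **Everything else:** The red and green buttons and the core measured unmoved within about 1 mm. I did not re-measure the other loose things, but the arm stayed clear of them.

**Disagreements:** My first readings from the fixed cameras put the eye 5 to 8 mm away from the wrist camera's reading. I think this came from their oblique view of the cap, so I used the wrist camera, whose readings of lens and rollers agreed with each other. While the fingers partly hid the lens, one reading was about 2 mm off across the rail.

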